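# Set the sample grinder to the red dot and purge it

### The arm

A 7-joint arm with a two-finger parallel gripper is mounted at the origin on the work surface. World frame = base frame: x ahead of the robot, y to its left, z up, the work surface at z = 0. Lengths are in m, angles in rad, forces in N, time in s.
With the tool pointing down it reaches from about 0.4 to 0.85 m from the base axis. Payload 4.4 kg.
Tool frame: the origin (TCP) lies at the very end of the fingers, on their centre line; the grasp point (between the pads) lies 19 mm behind it; z points along the fingers, y is the line along which they close (so a half turn about z gives the same grasp; the last joint's range is limited). The gripper opens to 94 mm and grips with 3 to 60 N. Pads are 16 mm wide; open, the fingers measure 119 mm over their backs; the gripper's body (75 mm by 177 mm) begins 78 mm behind the grasp point.
Start: joints at [-1.313, 0.628, 0.038, 1.517, -0.027, 0.996, -0.02], TCP at [0.207, 0.616, 0.175] pointing down, gripper open.
Joint ranges: [-3.06, 3.06], [-0.37, 2.12], [-1.25, 1.32], [0.18, 2.47], [-1.1, 4.24], [0.23, 1.98], [-2.94, 2.94]. Speed limits (rad/s): [2.57, 2.57, 3.14, 3.14, 3.14, 3.14, 3.14].

### API

Orientations are given as a unit quaternion [w, x, y, z].
In Python, from cell import ctrl gives the robot as it stands. The module is installed in compiled form; this text tells all that it offers.
- The arm moves only by the shell command python3 -m creep 'ROWS' [OPENING] [FORCE]. ROWS is JSON, a list of rows, each a list of 2 entries, a list of its own where there are three numbers: the shift along the tool's x, y, z in mm, then the turn about the tool's z in units of 6 degrees (1.0 is 6 degrees). A call has 1 to 12 rows; each row is the pose to reach, as a shift and turn from the pose commanded when the call began, along the tool's axes at that moment; what a row does not reach only later rows make up. A row lasts 1/8 s, in which the tool goes at most 62.5 mm and 10.7 degrees, less where a joint would pass 70% of its speed; a pose out of reach is approached as far as the arm can. A call with a gripper value outside its range is refused whole. OPENING is the opening, from 0 (shut) to 1 (fully open), set as the call begins (- or left out, the last holds). The fingers move at their own pace and stop on an object; FORCE is the grip in N (left out, the last holds). Time passes only in rows, so rows that repeat a pose let the fingers close. It gives the time, the measured TCP pose, the force, the opening and the grip force at its end, in the units of the state.
- ctrl.state(): the state, without advancing time (a new reading comes with each control period).
- ctrl.capture(name): name is "scene" or "top" or "wrist"; returns the picture (480x640x3 uint8, red, green, blue); there is no depth.
- ctrl.camera_model(name): a dict with "K" (3x3 intrinsics, pixels), "rvec" (rotation vector, rad) and "tvec" (3), from world to camera coordinates, as OpenCV has them. Camera axes: x right, y down, z forward; pixel columns grow to the right and rows downward; lengths in m; the calibration is good to about 2 mm. A picture is of the moment at which its call begins: read the wrist's pose just before it. camera_model takes no time and is no camera call; for the wrist camera it gives the pose at the moment of the call.
- ctrl.sign_off(): hands the job in; it is judged then, once.
Trained networks look in the newest picture that a camera, given by its name, has taken for a name from the list of things; names that differ only in an ending like _2 or _b are one class to them, and where a whole thing is asked for, a point or a joint stands for the part that bears it (a point fixed in the world has none). Each returns a list of dicts, best first, with "p" (0 to 1); they miss things now and then, are a little off and sometimes report something else, mostly with a low value. They report only what shows in the picture. A call takes as long as a camera call.
- ctrl.regions_of(camera, name): "region" (480x640 bool, what is visible of it) and "extent" ([left, top, width, height] in pixels, round what is visible of it).
The state is a dict: "clock": time; "joint_positions": joint angles; "qd": joint speeds; "joint_efforts": joint torques, N m; "tcp_pos": TCP position; "eef_rot": TCP orientation; "wrist_force": force on the tool from outside, world axes, zero at the start; "wrist_torque": the same for the moment, N m; "finger_gap": finger opening in m; "gripper_force": force on a finger pad.
Only numpy, scipy, OpenCV 4.12 (cv2) and the standard library are available. Lean on these libraries where they do the work, as an engineer would, in place of code of your own. Each camera call takes 0.05 s, during which the arm holds its last target. There are 200 camera calls.

### The job

Get the coffee grinder ready for the next cupping sample. Without gripping anything, gently push its adjusting lever round with a fingertip until the black pointer stands on the red dot and leave it there, then press the green button right down and let it go, to purge the burrs. Do not disturb the cup under the spout or the other things standing about the grinder.

Things in the scene. Friction and masses are not known exactly. Their poses are not given: they have to be found in the camera images.
- grinder: Fixed bench coffee grinder: white body, dark base 300 x 150 mm. Origin on the table, under the vertical burr axis; its x axis points to the rear, away from the spout, y to its left, z up. A white housing at the rear (x 10 to 160, y -52 to 52 mm, top 215 mm high) carries the button; a chute at the front (42 mm wide, to x -117 mm, top 223 mm high) ends in a spout over the cup.
- ring_center (a point): On the burr axis, 240 mm above the table: centre of the top face of the fixed aluminium scale ring, 160 mm across. Above it turn together the black collar (radius 52 mm, top 266 mm above the table), a clear hopper on it (radius 36 mm, top 300 mm), the lever and the pointer.
- lever (a joint): Collar angle, rad, 0 to 1.85 between end stops, growing anticlockwise from above. From the burr axis the lever points in direction 3.787 + value, anticlockwise from the grinder's x axis (at 0.925: to -y, its right), the pointer in direction 2.217 + value (at 0.925: to -x, the front). Friction of 0.35 N m (3.5 N at 100 mm from the axis) holds it wherever it is left.
- lever_ball (a point): Centre of the black ball, 24 mm across, at the end of the lever, 128 mm from the burr axis and 254 mm above the table. Between the ball and the collar the lever is a level bare steel rod 10 mm thick, its middle also 254 mm above the table.
- pointer_tip (a point): Tip of the black pointer, 68 mm from the burr axis, 8 mm wide narrowing to 4 mm, out from the collar just above the scale ring (244 mm above the table).
- dot_red: Red sticker, 12 mm across, flat on the scale ring, centre 68 mm from the burr axis: the setting wanted. Origin at its centre. It can stand at any of four places of the scale.
- dot_blue: Blue sticker like the red one, another setting.
- dot_yellow: Yellow sticker like the red one, another setting.
- dot_white: White sticker like the red one, another setting.
- button (a joint): Travel of the green push button, m: 0 up, 0.006 fully down (takes 5 N); it springs back. It moves straight down.
- button_top (a point): Centre of the top face of the green button, 26 mm across, on the rear housing, 115 mm behind the burr axis, facing up.
- dosing_cup: Loose steel cup, 56 mm across and 80 mm high, standing on the cup mat under the spout. Origin under its middle. To be left alone.
- sample_tin: Loose round tin, 72 mm across and 100 mm high, on the table to the left of the grinder. Origin under its middle. To be left alone.
- cupping_bowl: Loose white bowl, 90 mm across and 65 mm high, on the table to the right of the grinder. Origin under its middle. To be left alone.
- brush: Loose cleaning brush, 160 mm long, lying on the table at the right front of the grinder. Origin under its middle. To be left alone.

How it is judged:
On the way, in this order (a step that is already met when the one before it is completed fails the run):
1. the black pointer has been pushed onto the red dot and rests there (horizontal distance between pointer_tip and dot_red below 0.006 m and velocity of joint lever between -0.05 and 0.05 rad/s), for 0.3 s.
2. the green button is pressed right down, with the pointer still on the red dot (value of joint button above 0.0045 m and horizontal distance between pointer_tip and dot_red below 0.006 m), for 0.1 s.
At the end, for the whole second after the job is handed in: The pointer's tip is within 6 mm of the centre of the red dot (that is, on the dot) and at rest; the button is up again; cup, tin, bowl and brush are where they were (cup within 15 mm, the others within 20 mm) (horizontal distance between pointer_tip and dot_red below 0.006 m and velocity of joint lever between -0.02 and 0.02 rad/s and value of joint button below 0.0015 m and distance of dosing_cup from where it was at the start of the episode below 0.015 m and distance of each of sample_tin, cupping_bowl, brush from where it was at the start of the episode below 0.02 m); the robot touches nothing.
It fails at once if the cup under the spout is shifted by 15 mm or lifted or tipped (distance of dosing_cup from where it was at the start of the episode above 0.015 m or angle between dosing_cup's own z axis and vertical above 0.3 rad).
It fails at once if the tin, bowl or brush is shifted by 20 mm, lifted or knocked over (distance of any of sample_tin, cupping_bowl, brush from where it was at the start of the episode above 0.02 m or angle between any of sample_tin, cupping_bowl's own z axis and vertical above 0.3 rad).
It fails at once if the lever is gripped, or the grinder is handled roughly: more than 30 N from the robot (contact force between any of the fingers, the arm and grinder above 30 N).
It also fails if it takes over 38 s, if anything falls off the work surface, if the arm or the gripper's body presses on something with over 40 N, if the wrist force passes 120 N, or if a joint passes its speed limit or range.

## Working session

There is one attempt and no reset: what is moved stays moved. The work goes in short steps, Python scripts to look and compute and a shell command to move; the robot and the scene stay as the last step left them, time stands still between calls to the robot, and variables do not carry over. Pictures are saved under pics/ and viewed, at most 10 in all, crops included, and the job is handed in when it is done.

```bash
mkdir -p pics; cat > h.py <<'E'
import numpy as np, cv2
from cell import ctrl
from scipy.spatial.transform import Rotation as R
def cam(n):
    m=ctrl.camera_model(n); K=np.array(m["K"],float); r=cv2.Rodrigues(np.array(m["rvec"],float))[0]; t=np.array(m["tvec"],float).ravel(); return K,r,t
def back(n,uv,z,c=None):
    K,r,t=c or cam(n); d=r.T@np.linalg.inv(K)@np.array([uv[0],uv[1],1.]); o=-r.T@t
    return o+d*(z-o[2])/d[2]
def proj(n,p,c=None):
    K,r,t=c or cam(n); q=K@(r@np.array(p,float)+t); return q[:2]/q[2]
def cen(reg):
    v,u=np.nonzero(reg); return np.array([u.mean(),v.mean()])
def save(n,f):
    im=ctrl.capture(n); cv2.imwrite('pics/'+f,im[...,::-1]); return im
E
python3 - <<'E'
from h import *
s=ctrl.state();print(s["clock"],s["tcp_pos"],s["eef_rot"],s["finger_gap"])
a=save("top","top1.png");b=save("scene","scene1.png")
cv2.imwrite("pics/both1.png",cv2.resize(np.hstack([a,b])[...,::-1],(800,300)))
Z=dict(dot_red=.24,dot_blue=.24,dot_yellow=.24,dot_white=.24,lever_ball=.254,pointer_tip=.244,button_top=.215,ring_center=.24)
for c in("top","scene"):
  print(c,"cam at",-cam(c)[1].T@cam(c)[2])
  for n in["dot_red","dot_blue","dot_yellow","dot_white","lever_ball","pointer_tip","button_top","dosing_cup","sample_tin","cupping_bowl","brush","grinder"]:
    for d in ctrl.regions_of(c,n)[:2]:
      u=cen(d["region"]);print(n,round(d["p"],2),u.round(1),d["extent"],d["region"].sum(),back(c,u,Z.get(n,.05)).round(4))
E
```

```text
0.0 [0.20657546 0.61554309 0.17461808] [-1.34165857e-04  1.61218787e-01  9.86918271e-01 -9.00635162e-04] 0.09414793576619376
top cam at [0.37832923 0.02245693 0.98918577]
dot_red 0.49 [329.5 278.4] [324.3, 273.4, 8.6, 11.1] 51 [ 0.4541 -0.0079  0.24  ]
dot_yellow 0.37 [373.8 291.2] [372.5, 286.8, 2.5, 6.8] 20 [ 0.4352 -0.0758  0.24  ]
dot_white 0.53 [387.8 285. ] [383.4, 282.8, 6.3, 2.7] 47 [ 0.4451 -0.0976  0.24  ]
lever_ball 0.91 [370.5 248.2] [330.0, 216.9, 124.4, 78.2] 4038 [ 0.4997 -0.0697  0.254 ]
pointer_tip 0.77 [369.4 248.4] [329.1, 216.8, 127.8, 74.7] 3905 [ 0.501  -0.0693  0.244 ]
button_top 0.75 [374.  291.3] [372.0, 288.9, 4.6, 5.3] 30 [ 0.437  -0.0795  0.215 ]
button_top 0.48 [368.  180.3] [365.2, 174.7, 10.1, 12.8] 165 [ 0.6195 -0.0715  0.215 ]
dosing_cup 0.7 [341.  318.2] [333.6, 305.3, 23.0, 26.5] 168 [ 0.3979 -0.0378  0.05  ]
sample_tin 0.8 [249.8 224.3] [231.9, 200.5, 36.7, 47.9] 1376 [0.5778 0.1413 0.05  ]
cupping_bowl 0.62 [457.5 205.2] [432.5, 183.3, 50.2, 42.8] 1628 [ 0.6222 -0.2695  0.05  ]
brush 0.82 [473.3 297.4] [460.6, 263.0, 25.3, 81.6] 1316 [ 0.4399 -0.2
[... 227 characters left out ...]
4  ]
lever_ball 0.87 [294.  190.5] [240.0, 166.8, 86.8, 48.1] 2568 [ 0.4929 -0.0726  0.254 ]
pointer_tip 0.64 [293.8 190.2] [235.2, 165.4, 89.0, 49.6] 2423 [ 0.4792 -0.0835  0.244 ]
button_top 0.68 [255.8 233.3] [251.0, 223.8, 12.7, 18.3] 166 [ 0.5982 -0.0836  0.215 ]
dosing_cup 0.82 [336.1 247. ] [330.2, 227.1, 14.5, 42.5] 620 [ 0.3726 -0.0565  0.05  ]
sample_tin 0.95 [366.6 339.9] [346.7, 305.1, 40.7, 67.9] 2308 [0.5779 0.1426 0.05  ]
cupping_bowl 0.82 [189.4 275.9] [166.2, 256.5, 44.2, 44.1] 1440 [ 0.6224 -0.2612  0.05  ]
brush 0.81 [217.5 248.2] [206.5, 239.0, 27.3, 19.8] 238 [ 0.5184 -0.2757  0.05  ]
grinder 0.83 [286.6 260.3] [220.7, 165.6, 149.3, 188.8] 16734 [ 0.4698 -0.1206  0.05  ]
```

View pics/top1.png

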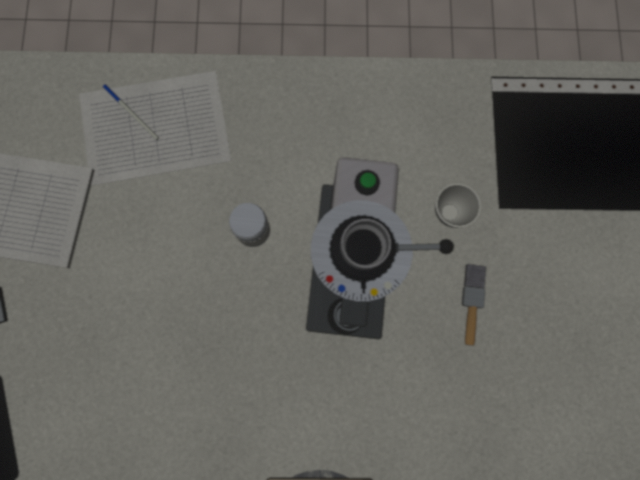

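View pics/scene1.png

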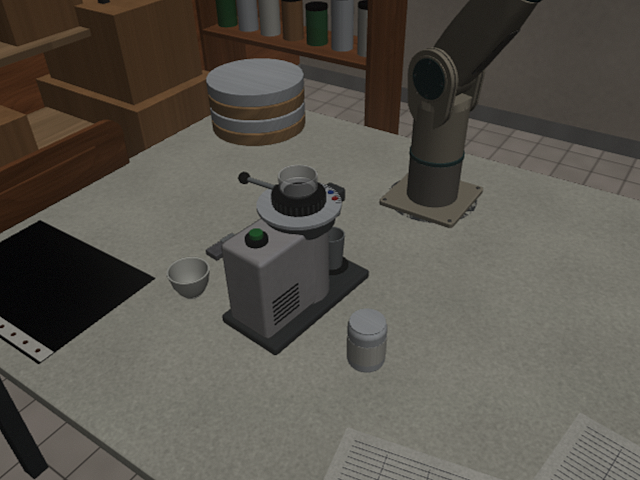

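The top view shows the red dot at (329,279), pointer tip at about (364,290), ball at (447,246) and button at (368,181). The pointer has to turn clockwise, which means pushing the lever towards the robot from its far side. The scene view confirms the layout, with the bowl, brush and tin all standing low.

```bash
cat > m.py <<'E'
from h import *
im=cv2.imread("pics/top1.png"); hsv=cv2.cvtColor(im,cv2.COLOR_BGR2HSV)
c=cam("top")
def blob(mask,box):
    x0,y0,x1,y1=box; m=np.zeros_like(mask); m[y0:y1,x0:x1]=mask[y0:y1,x0:x1]; return cen(m)
H,S,V=cv2.split(hsv)
red=blob(((H<10)|(H>170))&(S>120),(310,265,345,300)); grn=blob((H>45)&(H<80)&(S>120),(350,165,385,200))
ball=blob(V<50,(437,236,460,258))
R_=back("top",red,.24,c);G=back("top",grn,.222,c);B=back("top",ball,.254,c)
print("red",red,R_,"btn",grn,G,"ball",ball,B)
# centre: 115 from button, 68 from red, 128 from ball
from scipy.optimize import least_squares
f=lambda p:[np.hypot(*(p-G[:2]))-.115,np.hypot(*(p-R_[:2]))-.068,np.hypot(*(p-B[:2]))-.128]
s=least_squares(f,[.5,-.06]);C=s.x
ang=lambda P:np.arctan2(P[1]-C[1],P[0]-C[0])
yaw=ang(G); lev=(ang(B)-yaw-3.787)%(2*np.pi); dr=(ang(R_)-yaw-2.217)%(2*np.pi)
print("C",C,"res",s.fun,"yaw",yaw,"lever",lev,"want",dr)
for r in(.1,.104):
  for v in(lev,dr):
    a=yaw+3.787+v; print(r,v,C+r*np.array([np.cos(a),np.sin(a)]),"dir",a%6.283)
E
python3 m.py
```

```text
red [329.10344828 278.51724138] [ 0.45396443 -0.00728702  0.24      ] btn [367.48677249 179.8994709 ] [ 0.61805078 -0.0699318   0.222     ] ball [445.79020979 246.13986014] [ 0.50428935 -0.18532981  0.254     ]
C [ 0.50287244 -0.05647922] res [0.0009613  0.00136761 0.00085838] yaw -0.11627102383085425 lever 1.0526561075120453 want 0.2525685180598565
0.1 1.0526561075120453 [ 0.50397203 -0.15647318] dir 4.72338508368119
0.1 0.2525685180598565 [ 0.43190109 -0.12692826] dir 3.923297494229002
0.104 1.0526561075120453 [ 0.50401601 -0.16047293] dir 4.72338508368119
0.104 0.2525685180598565 [ 0.42906223 -0.12974622] dir 3.923297494229002
```

The fit agrees within about 1.4 mm: lever at 1.05, wanted 0.25. The tool's x axis already points almost exactly along the push. Next I close the fingers, rise and cross over.

```bash
python3 -m creep '[[[0,0,-60],0],[[0,0,-120],0],[[0,0,-180],0],[[0,0,-200],0],[[-45,-50,-200],0],[[-90,-100,-200],0],[[-135,-150,-200],0],[[-180,-200,-200],0],[[-225,-250,-200],0],[[-270,-300,-200],0],[[-315,-350,-200],0],[[-360,-400,-200],0]]' 0 10
python3 - <<'E'
from h import *
s=ctrl.state();t=s["tcp_pos"];Rm=R.from_quat(np.roll(s["eef_rot"],-1)).as_matrix()
print(Rm.round(3), s["wrist_force"],s["finger_gap"])
print((Rm.T@(np.array([.546,-.158,.37])-t)*1000).round(1))
E
```

```text
clock: 2.8
tcp_pos: [0.4062, 0.1556, 0.3759]
eef_rot: [0.0, 0.161, 0.987, 0.0]
wrist_force: [1.3, 0.0, -0.6]
finger_gap: 0.0006
gripper_force: 0.0
[[-0.948  0.318  0.001]
 [ 0.318  0.948  0.001]
 [-0.001  0.001 -1.   ]] [ 1.26037926  0.00449295 -0.59295993] 0.0006492079506001619
[-232.3 -252.8    5.7]
```

```bash
python3 -m creep '[[[-45,-50,0],0],[[-90,-100,0],0],[[-135,-150,0],0],[[-180,-195,0],0],[[-210,-230,0],0],[[-210,-230,0],0]]'
python3 - <<'E'
from h import *
s=ctrl.state();t=s["tcp_pos"];Rm=R.from_quat(np.roll(s["eef_rot"],-1)).as_matrix()
print((Rm.T@(np.array([.546,-.158,.24])-t)*1000).round(1),s["wrist_force"])
im=save("wrist","w1.png"); c=cam("wrist")
for n,p in dict(C=[.5029,-.0565,.24],red=[.454,-.0073,.24],ball=[.504,-.185,.254],tip=t).items(): print(n,proj("wrist",p,c).round(0))
E
```

```text
clock: 3.55
tcp_pos: [0.5315, -0.1331, 0.375]
eef_rot: [-0.0, 0.165, 0.986, -0.002]
wrist_force: [-1.1, 0.3, -0.6]
finger_gap: 0.0005
gripper_force: 0.0
[-21.8 -18.3 135. ] [-1.05161082  0.29011426 -0.57274401]
C [395. 162.]
red [439.  79.]
ball [241. 218.]
tip [312. 277.]
```

View pics/w1.png

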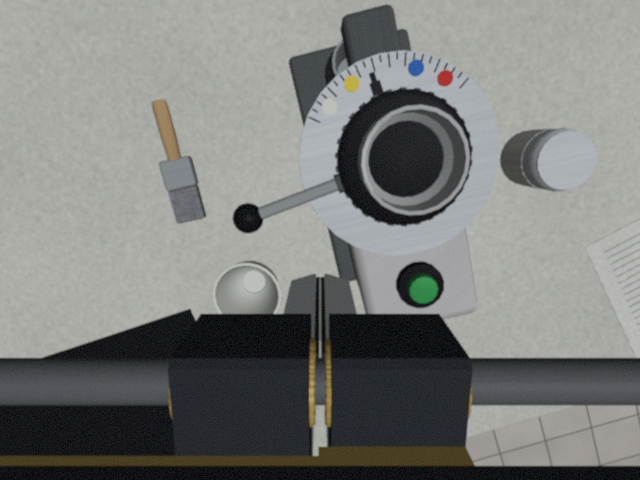

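The wrist view shows the pointer tip at about (374,77), red dot (445,78), ball (248,218) and button (424,288). Everything matches the prediction to about 5 mm, with the arm still settling.

```bash
python3 -m creep '[[[-5,0,20],0],[[-5,0,50],0],[[-5,0,70],0],[[-5,0,70],0]]'
cat > g.py <<'E'
from h import *
import sys
def goto(x,y,z):
    s=ctrl.state();t=s["tcp_pos"];Rm=R.from_quat(np.roll(s["eef_rot"],-1)).as_matrix()
    print("to go (tool mm)",(Rm.T@(np.array([x,y,z])-t)*1000).round(1),"t",s["clock"],"F",np.round(s["wrist_force"],1),"tcp",t.round(4),"qd",np.abs(s["qd"]).max().round(3))
def look(f):
    im=save("wrist",f); c=cam("wrist"); hsv=cv2.cvtColor(im,cv2.COLOR_RGB2HSV);H,S,V=cv2.split(hsv)
    out={}
    for n,m,z in(("red",((H<6)|(H>172))&(S>150)&(V>60),.24),("grn",(H>45)&(H<80)&(S>120)&(V>40),.222)):
        k,l,st,ce=cv2.connectedComponentsWithStats(m.astype(np.uint8))
        if k>1:
            i=1+np.argmax(st[1:,4]);out[n]=back("wrist",ce[i],z,c);print(n,ce[i].round(1),st[i,4],out[n].round(4))
    print("C",proj("wrist",[.5029,-.0565,.24],c).round(0));return im,c,out
E
python3 - <<'E'
from g import *
goto(.546,-.158,.24); look("w2.png")
E
```

```text
clock: 4.1
tcp_pos: [0.5352, -0.1265, 0.3045]
eef_rot: [-0.002, 0.16, 0.987, 0.001]
wrist_force: [0.5, -0.5, 0.6]
finger_gap: 0.0003
gripper_force: 0.0
to go (tool mm) [-20.4 -26.6  64.4] t 4.1 F [ 0.5 -0.5  0.6] tcp [ 0.5352 -0.1265  0.3045] qd 0.052
red [466.7  60.2] 272 [ 0.4561 -0.0069  0.24  ]
grn [437.1 312.4] 456 [ 0.6159 -0.0625  0.222 ]
C [408. 162.]
```

```bash
python3 -m creep '[[[-10,-14,0],0],[[-20,-27,0],0],[[-20,-27,0],0],[[-20,-27,25],0],[[-20,-27,45],0],[[-20,-27,64],0],[[-20,-27,64],0],[[-20,-27,64],0]]'; python3 - <<'E'
from g import *
goto(.546,-.158,.24); im,c,o=look("w3.png")
cv2.imwrite("pics/w3c.png",im[:,:,::-1][0:340,150:640])
E
```

```text
clock: 5.15
tcp_pos: [0.5471, -0.1612, 0.2422]
eef_rot: [0.0, 0.161, 0.987, -0.0]
wrist_force: [0.2, -0.1, -0.2]
finger_gap: 0.0007
gripper_force: 0.0
to go (tool mm) [2.1 2.7 2.2] t 5.15 F [ 0.2 -0.1 -0.2] tcp [ 0.5471 -0.1612  0.2422] qd 0.009
grn [517.3 328.1] 1947 [ 0.6206 -0.0647  0.222 ]
C [498. 122.]
```

View pics/w3c.png

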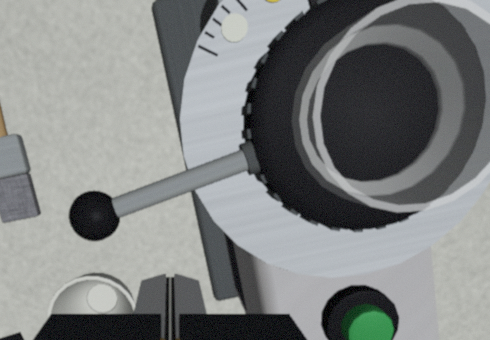

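```bash
python3 - <<'E'
from g import *
C=np.array([.5029,-.0565]);s=ctrl.state();t=s["tcp_pos"][:2];Rm=R.from_quat(np.roll(s["eef_rot"],-1)).as_matrix()[:2,:2]
h0=np.deg2rad(161.5)
for a in np.linspace(4.723,3.923,14):
    w=np.arctan2(-np.cos(a),np.sin(a)); h=min(h0,w%6.2832); d=abs((w-h+np.pi)%(2*np.pi)-np.pi)
    off=.008*np.cos(d)+.0125*np.sin(d)+.005/1
    p=C+.103*np.array([np.cos(a),np.sin(a)])+off*np.array([-np.sin(a),np.cos(a)])
    print(round(a-3.923,3),(Rm.T@(p-t)*1000).round(1),round(np.rad2deg(h0-h)/6,2))
E
```

```text
0.8 [25.9 -6.7] 0.0
0.738 [32.2 -9.7] 0.0
0.677 [ 38.7 -12.3] 0.0
0.615 [ 45.4 -14.5] 0.0
0.554 [ 52.3 -16.2] 0.0
0.492 [ 59.3 -17.4] 0.0
0.431 [ 66.  -18.2] 0.34
0.369 [ 72.4 -18.6] 0.93
0.308 [ 78.7 -18.6] 1.52
0.246 [ 85.1 -18.2] 2.1
0.185 [ 91.5 -17.4] 2.69
0.123 [ 97.7 -16.2] 3.28
0.062 [103.9 -14.7] 3.87
0.0 [110.  -12.7] 4.45
```

```bash
python3 -m creep '[[[8,-3,0],0],[[16,-5,0],0],[[22,-6,0],0],[[27,-7,0],0],[[32,-9.5,0],0],[[38.5,-12,0],0],[[45,-14.5,0],0],[[52,-16,0],0],[[59,-17.5,0],0],[[66,-18,0],0.3],[[66,-18,0],0.3]]'; python3 - <<'E'
from g import *
goto(.43,-.13,.24); im,c,o=look("w4.png"); cv2.imwrite("pics/w4b.png",im[:,:,::-1][0:340,100:640])
E
```

```text
clock: 6.58
tcp_pos: [0.4779, -0.1568, 0.2415]
eef_rot: [-0.0, 0.177, 0.984, 0.0]
wrist_force: [-0.4, 0.3, 0.1]
finger_gap: 0.0004
gripper_force: 0.0
to go (tool mm) [54.2  8.4  1.5] t 6.575 F [-0.4  0.3  0.1] tcp [ 0.4779 -0.1568  0.2415] qd 0.017
red [598.1 124.8] 452 [ 0.4552 -0.0067  0.24  ]
grn [541.9 427.2] 1724 [ 0.623  -0.0651  0.222 ]
C [521. 251.]
```

View pics/w4b.png

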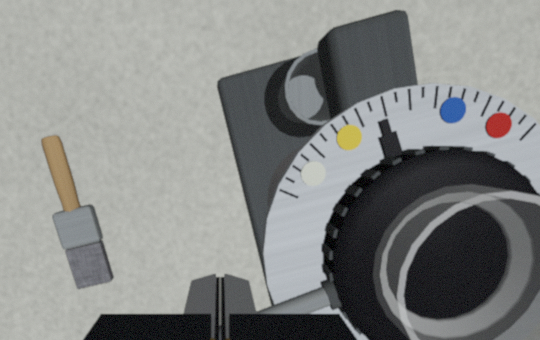

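```bash
cat > p.py <<'E'
from g import *
C=np.array([.5029,-.0565])
def pang(uv,c,red):
    p=back("wrist",uv,.244,c)[:2]-C; r=np.asarray(red)[:2]-C
    A=lambda v:np.arctan2(v[1],v[0])%6.2832
    print("pointer",(p+C).round(4),"rad",np.hypot(*p).round(4),"red rad",np.hypot(*r).round(4),"to turn cw",round(A(p)-A(r),3),"dist mm",(np.hypot(*(p-r))*1000).round(1))
E
python3 - <<'E'
from p import *
pang((484,122),cam("wrist"),[.4552,-.0067])
c=cam("wrist")
for uv in((400,308),(432,294)): print(back("wrist",uv,.254,c))
E
```

```text
pointer [ 0.4347 -0.0586] rad 0.0682 red rad 0.069 to turn cw 0.838 dist mm 55.8
[ 0.50442929 -0.12407523  0.254     ]
[ 0.50293766 -0.10728751  0.254     ]
```

The pointer has not moved, although the finger seems to be past the rod. I need an outside view to see why.

```bash
python3 - <<'E'
from p import *
a=save("top","top2.png");b=save("scene","scene2.png")
A=cv2.resize(a[150:350,300:500],(400,400),interpolation=cv2.INTER_CUBIC);B=cv2.resize(b[110:310,180:380],(400,400),interpolation=cv2.INTER_CUBIC)
cv2.imwrite("pics/ab2.png",np.hstack([A,B])[...,::-1])
t=ctrl.state()["tcp_pos"]
for n,x,y in(("top",300,150),("scene",180,110)): print(n,((proj(n,t)-[x,y])*2).round(0),"rod .1",((proj(n,[.504,-.158,.254])-[x,y])*2).round(0))
E
```

```text
top [252. 227.] rod .1 [256. 192.]
scene [168. 141.] rod .1 [150. 141.]
```

View pics/ab2.png

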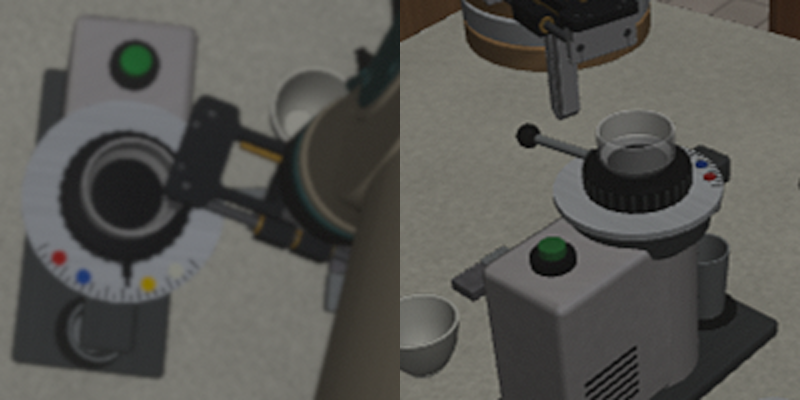

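```bash
python3 - <<'E'
from p import *
t=ctrl.state()["tcp_pos"];print(t)
for dz in(0,.01,.02,.03,.04,.05): print(dz,((proj("scene",t+[0,0,dz])-[180,110])*2).round(0),((proj("top",t+[0,0,dz])-[300,150])*2).round(0),proj("wrist",t+[0,0,dz]).round(0))
c=cam("wrist");print("cam z",(-c[1].T@c[2]).round(3), c[1].round(2)[2])
E
```

```text
[ 0.47866243 -0.15692869  0.24150435]
0 [168. 141.] [252. 227.] [319. 275.]
0.01 [167. 132.] [255. 225.] [319. 281.]
0.02 [166. 123.] [258. 224.] [319. 288.]
0.03 [165. 114.] [261. 222.] [319. 295.]
0.04 [165. 105.] [265. 220.] [319. 304.]
0.05 [164.  96.] [268. 218.] [318. 313.]
cam z [ 0.417 -0.134  0.449] [ 0.21 -0.08 -0.97]
```

The scene view shows the fingertip ending about 22 mm above the reported TCP (crop (565,115), predicted row 141). The closed tip therefore passed just over the rod. I'll go back, drop about 20 mm lower, and push again; the body still clears the hopper.

```bash
python3 -m creep '[[[0,0,-12],0],[[-20,4,-15],-0.1],[[-45,10,-15],-0.2],[[-64,18,-15],-0.3],[[-64,18,-10],-0.3],[[-64,18,0],-0.3],[[-64,18,10],-0.3],[[-64,18,20],-0.3],[[-64,18,20],-0.3]]'; python3 - <<'E'
from g import *
goto(.5471,-.1612,.2215)
b=ctrl.capture("scene");B=cv2.resize(b[130:230,210:350],(700,500),interpolation=cv2.INTER_CUBIC);cv2.imwrite("pics/s3.png",B[...,::-1])
t=ctrl.state()["tcp_pos"]
for dz in(0,.02): print(((proj("scene",t+[0,0,dz])-[210,130])*5).round(0))
E
```

```text
clock: 7.85
tcp_pos: [0.5437, -0.1621, 0.2205]
eef_rot: [-0.001, 0.161, 0.987, 0.0]
wrist_force: [0.1, 0.7, 0.6]
finger_gap: 0.0003
gripper_force: 0.0
to go (tool mm) [-2.9  2.  -1. ] t 7.85 F [0.1 0.7 0.6] tcp [ 0.5437 -0.1621  0.2205] qd 0.024
[157. 369.]
[152. 325.]
```

View pics/s3.png

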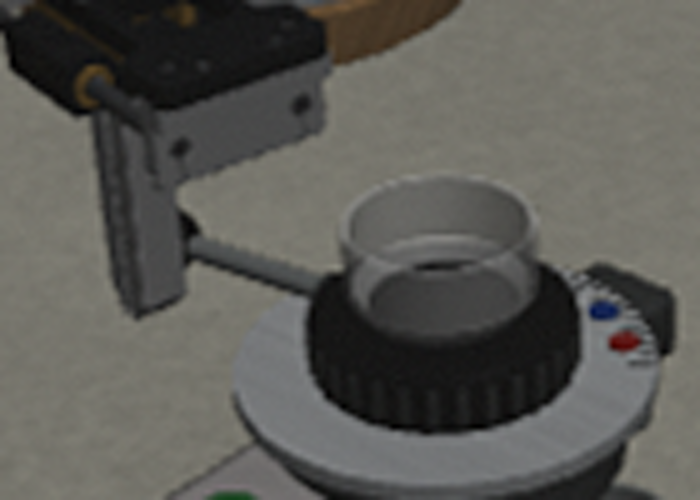

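The fingertip (150,310) now stands behind the rod, just level with its underside. I'll go 6 mm lower and push.

```bash
python3 -m creep '[[[0,0,6],0],[[7,-1,6],0],[[14,-3,6],0],[[20,-4,6],0],[[25,-5,6],0],[[31,-8,6],0],[[37,-10.5,6],0],[[42.5,-12.5,6],0],[[49,-14,6],0],[[56,-15.5,6],0],[[63,-16,6],0.3]]'; python3 - <<'E'
from g import *
goto(.43,-.13,.24); im,c,o=look("w5.png"); cv2.imwrite("pics/w5b.png",im[:,:,::-1][0:340,100:640])
E
```

```text
clock: 9.28
tcp_pos: [0.4795, -0.1578, 0.2156]
eef_rot: [0.0, 0.178, 0.984, -0.0]
wrist_force: [5.1, 0.7, 0.1]
finger_gap: 0.0003
gripper_force: 2.0
to go (tool mm) [ 56.1   8.8 -24.5] t 9.275 F [5.1 0.7 0.1] tcp [ 0.4795 -0.1578  0.2156] qd 0.236
red [633.4 118.2] 306 [ 0.4534 -0.0089  0.24  ]
grn [568.  450.2] 1684 [ 0.6187 -0.0642  0.222 ]
C [549. 265.]
```

View pics/w5b.png

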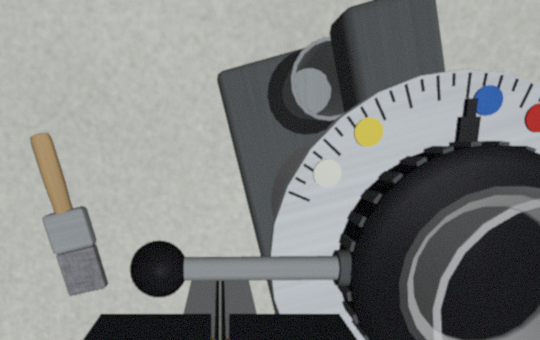

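The rod is moving (5 N) and the pointer is at about (571,100), next to blue. I continue round and stop a little short.

```bash
python3 -m creep '[[[6.4,0,0],0.6],[[12.7,0,0],1.2],[[19,0.5,0],1.8],[[25.5,1.5,0],2.4],[[31.5,2.5,0],3],[[35.5,3.5,0],3.3],[[35.5,3.5,0],3.3],[[35.5,3.5,0],3.3]]'; python3 - <<'E'
from g import *
goto(.43,-.13,.24); im,c,o=look("w6.png"); 
a=save("top","top6.png"); b=save("scene","sc6.png")
A=cv2.resize(im[0:340,240:640],(400,340));B=cv2.resize(b[165:225,280:360],(400,300),interpolation=cv2.INTER_CUBIC);T=cv2.resize(a[240:310,300:400],(400,280),interpolation=cv2.INTER_CUBIC)
cv2.imwrite("pics/m6.png",np.hstack([np.vstack([A,A[:240]*0]),np.vstack([B,T])])[...,::-1])
E
```

```text
clock: 10.32
tcp_pos: [0.4472, -0.1419, 0.2153]
eef_rot: [-0.001, 0.343, 0.939, -0.0]
wrist_force: [1.1, -2.7, 0.2]
finger_gap: 0.0007
gripper_force: 1.1
to go (tool mm) [ 20.9  -2.  -24.7] t 10.325 F [ 1.1 -2.7  0.2] tcp [ 0.4472 -0.1419  0.2153] qd 0.008
red [583.3 103. ] 585 [ 0.4549 -0.0061  0.24  ]
grn [625.2 433.2] 1192 [ 0.6213 -0.0712  0.222 ]
C [544. 265.]
```

View pics/m6.png

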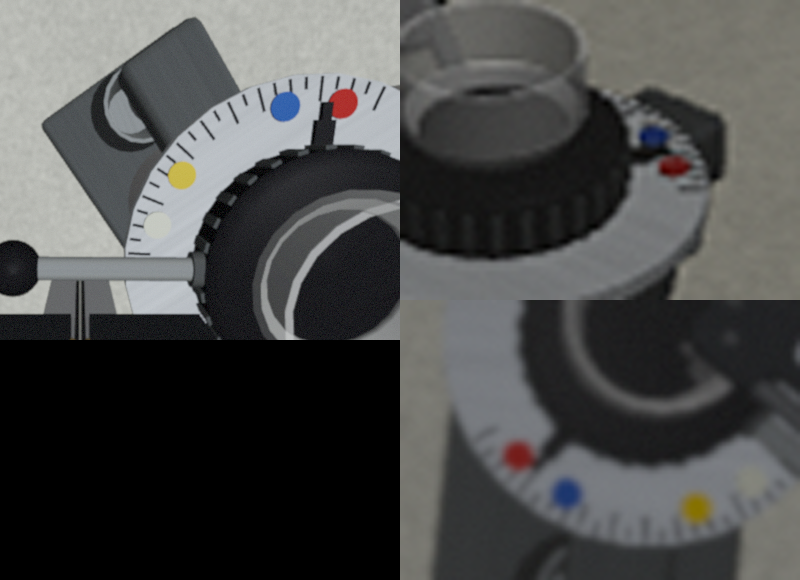

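```bash
python3 - <<'E'
from p import *
pang((567,105),cam("wrist"),[.4549,-.0061])
E
```

```text
pointer [ 0.4502 -0.0134] rad 0.0681 red rad 0.0696 to turn cw 0.124 dist mm 8.7
```

```bash
python3 -m creep '[[[4,0.2,0],0.4],[[8,0.5,0],0.8],[[12,0.8,0],1.2],[[12.5,0.8,0],1.2],[[12.5,0.8,0],1.2],[[12.5,0.8,0],1.2]]'; python3 - <<'E'
from p import *
goto(.43,-.13,.24); im,c,o=look("w7.png")
u,v=proj("wrist",o["red"],c).round().astype(int)
x0=max(0,u-75);y0=max(0,v-60);print(x0,y0)
cv2.imwrite("pics/m7.png",cv2.resize(im[y0:y0+120,x0:x0+150][...,::-1],None,fx=4,fy=4))
# dark tip: pixels with V<45 in the annulus 58..74 mm
V=im.max(2);uu,vv=np.meshgrid(np.arange(x0,min(640,x0+150)),np.arange(y0,y0+120))
P=[(a,b) for a,b in zip(uu.ravel(),vv.ravel()) if V[b,a]<50]
Q=np.array([back("wrist",p,.244,c)[:2]-C for p in P]);r=np.hypot(*Q.T);k=(r>.057)&(r<.070)
A=np.arctan2(Q[k,1],Q[k,0]);ar=np.arctan2(*(o["red"][:2]-C)[::-1]);print(k.sum(),"rmax",r[k].max(),"ang diff pointer-red",np.median(A-ar),np.std(A-ar))
E
```

```text
clock: 11.22
tcp_pos: [0.4387, -0.1334, 0.2154]
eef_rot: [-0.0, 0.401, 0.916, -0.0]
wrist_force: [1.1, -4.6, 0.8]
finger_gap: 0.0004
gripper_force: 1.8
to go (tool mm) [  8.4  -4.1 -24.6] t 11.225 F [ 1.1 -4.6  0.8] tcp [ 0.4387 -0.1334  0.2154] qd 0.002
red [556.1  98.7] 467 [ 0.4537 -0.0061  0.24  ]
grn [634.2 419.7] 208 [ 0.6173 -0.0768  0.222 ]
C [541. 264.]
481 39
467 rmax 0.06885714394483637 ang diff pointer-red 0.003593292264405079 0.03304494622728907
```

View pics/m7.png

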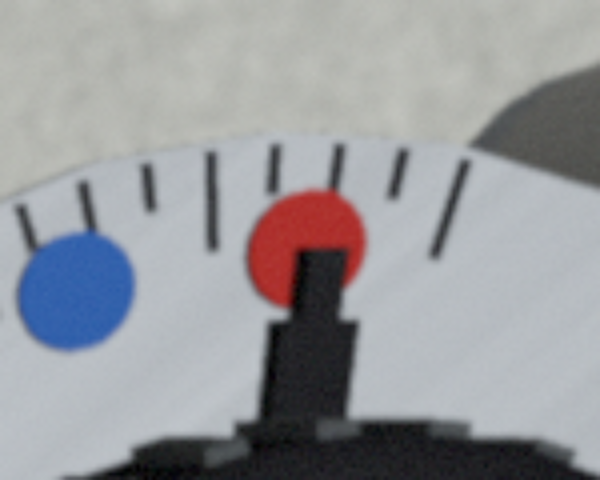

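The pointer tip (322,252 in the crop) stands about 1.5 mm from the red dot's centre (307,248). I back off, rise, turn the hand square to the housing and go over the button.

```bash
python3 -m creep '[[[-1,0,0],0],[[-8,0,0],0],[[-20,0,0],0],[[-35,0,0],0],[[-35,0,-40],0],[[-35,0,-90],0],[[-35,0,-110],-1],[[-35,0,-110],-2.5],[[-35,0,-110],-4],[[-35,0,-110],-5.5],[[-35,0,-110],-6.8],[[-35,0,-110],-6.8]]'; python3 - <<'E'
from p import *
goto(.619,-.067,.30); look("w8.png")
E
```

```text
clock: 12.78
tcp_pos: [0.4627, -0.1595, 0.3254]
eef_rot: [-0.0, 0.058, 0.998, 0.0]
wrist_force: [-0.5, 0.4, 0.3]
finger_gap: 0.0005
gripper_force: 0.0
to go (tool mm) [-144.5  110.1   25.4] t 12.775 F [-0.5  0.4  0.3] tcp [ 0.4627 -0.1595  0.3254] qd 0.046
red [536.9 200.6] 138 [ 0.4541 -0.0065  0.24  ]
grn [472.  410.5] 2 [ 0.6269 -0.0513  0.222 ]
C [467. 276.]
```

```bash
python3 -m creep '[[[-36,28,0],0],[[-72,55,0],0],[[-108,83,0],0],[[-135,103,0],0],[[-144,110,0],0],[[-144,110,10],0],[[-144,110,25],0],[[-144,110,25],0],[[-144,110,25],0]]'; python3 - <<'E'
from p import *
goto(.619,-.067,.214)
b=save("scene","sc8.png")
for d in ctrl.regions_of("scene","button_top")[:1]: print(cen(d["region"]),d["extent"])
hsv=cv2.cvtColor(b,cv2.COLOR_RGB2HSV);H,S,V=cv2.split(hsv);m=((H>45)&(H<80)&(S>100))[215:260,235:280];v,u=np.nonzero(m);print("green",u.min()+235,u.max()+235,v.min()+215,v.max()+215,u.mean()+235,v.mean()+215)
for z in(.215,.222,.23): print(z,proj("scene",[.619,-.067,z]))
print(joints:=np.round(ctrl.state()["joint_positions"],2))
E
```

```text
clock: 13.95
tcp_pos: [0.6176, -0.0666, 0.3007]
eef_rot: [0.0, 0.058, 0.998, 0.0]
wrist_force: [0.2, -0.1, 0.1]
finger_gap: 0.0004
gripper_force: 0.0
to go (tool mm) [-1.4 -0.2 86.7] t 13.95 F [ 0.2 -0.1  0.1] tcp [ 0.6176 -0.0666  0.3007] qd 0.015
[256.38194444 233.55555556] [248.4, 229.0, 15.8, 10.3]
green 249 262 229 239 255.89147286821705 233.96899224806202
0.215 [255.74351371 242.11918619]
0.222 [255.4022629  238.95239015]
0.23 [255.00874007 235.30051156]
[-0.21  0.51  0.45  1.43 -0.23  1.25  1.72]
```

```bash
python3 -m creep '[[[0,-2,25],0],[[0,-2,50],0],[[0,-2,70],0],[[0,-2,80],0],[[0,-2,80],0],[[0,-2,84],0],[[0,-2,84],0]]'; python3 - <<'E'
from p import *
goto(.617,-.069,.2)
b=save("scene","sc9.png")
hsv=cv2.cvtColor(b,cv2.COLOR_RGB2HSV);H,S,V=cv2.split(hsv);m=((H>45)&(H<80)&(S>100))[215:260,235:280];v,u=np.nonzero(m);print("green",len(u),v.min()+215,v.max()+215,v.mean()+215)
a=cv2.cvtColor(cv2.imread("pics/sc8.png"),cv2.COLOR_BGR2GRAY).astype(int);g=cv2.cvtColor(b,cv2.COLOR_RGB2GRAY).astype(int)
print((g[222:246:1,250:264:2]))
E
```

```text
clock: 14.92
tcp_pos: [0.618, -0.0681, 0.2169]
eef_rot: [0.0, 0.057, 0.998, 0.0]
wrist_force: [-0.1, 0.2, 1.0]
finger_gap: 0.0004
gripper_force: 0.0
to go (tool mm) [ 0.9 -1.  16.9] t 14.925 F [-0.1  0.2  1. ] tcp [ 0.618  -0.0681  0.2169] qd 0.003
green 130 228 239 234.03846153846155
[[ 36  50  66  72  72  72  98]
 [ 39  52  61  74  70  70  89]
 [ 38  53  60  72  72  73 105]
 [ 40  52  60  72  66  95 112]
 [ 41  54  65  73  73 110 110]
 [ 38  53  69  63 111 117 110]
 [ 40  52  58  55  85 106 114]
 [ 62  52  49  56  54  72 109]
 [ 63  52  52  56  54  56  88]
 [ 54  55  57  58  57  57  55]
 [ 55  58  58  58  59  58  45]
 [ 58  59  58  58  60  62  50]
 [ 57  62  60  58  60  60  42]
 [ 44  56  63  64  60  50  38]
 [ 33  44  51  54  49  44  38]
 [ 33  36  41  42  43  41  30]
 [ 30  36  41  43  42  44  26]
 [ 25  35  40  43  45  29  19]
 [ 21  27  32  33  32  21  21]
 [ 21  23  22  19  19  21  19]
 [ 22  22  22  19  21  21  18]
 [ 18  21  17  20  21  19  21]
 [ 18  18  21  19  19  20  20]
 [ 20  19  21  21  16  18  14]]
```

```bash
python3 -m creep '[[[0,0,2],0],[[0,0,4],0],[[0,0,4],0]]'; python3 -m creep '[[[0,0,2],0],[[0,0,3],0],[[0,0,3],0]]'
```

```text
clock: 15.35
tcp_pos: [0.6176, -0.068, 0.2122]
eef_rot: [-0.0, 0.057, 0.998, 0.0]
wrist_force: [-0.5, 0.3, 0.1]
finger_gap: 0.0
gripper_force: 0.0
clock: 15.72
tcp_pos: [0.6177, -0.0681, 0.2093]
eef_rot: [-0.0, 0.057, 0.998, 0.0]
wrist_force: [0.8, -0.0, -0.1]
finger_gap: 0.0005
gripper_force: 0.0
```

```bash
python3 -m creep '[[[0,0,2],0],[[0,0,3],0],[[0,0,3],0]]'; python3 -m creep '[[[0,0,1],0],[[0,0,2],0],[[0,0,2],0]]'
```

```text
clock: 16.1
tcp_pos: [0.6179, -0.0681, 0.2066]
eef_rot: [0.0, 0.057, 0.998, 0.0]
wrist_force: [0.6, 0.9, 0.3]
finger_gap: 0.0005
gripper_force: 0.9
clock: 16.48
tcp_pos: [0.6179, -0.0681, 0.2046]
eef_rot: [0.0, 0.057, 0.998, -0.0]
wrist_force: [-1.3, 0.5, 3.4]
finger_gap: 0.0008
gripper_force: 1.5
```

```bash
python3 -m creep '[[[0,0,1],0],[[0,0,2],0],[[0,0,2],0]]'; python3 -m creep '[[[0,0,1],0],[[0,0,2],0],[[0,0,2],0]]'
```

```text
clock: 16.85
tcp_pos: [0.6179, -0.0681, 0.2026]
eef_rot: [0.0, 0.057, 0.998, -0.0]
wrist_force: [1.1, 0.5, 4.2]
finger_gap: 0.0005
gripper_force: 2.0
clock: 17.23
tcp_pos: [0.618, -0.0681, 0.2013]
eef_rot: [0.0, 0.057, 0.998, 0.0]
wrist_force: [-1.9, 0.8, 9.0]
finger_gap: 0.0005
gripper_force: 4.3
```

Force of 9 N with the travel stopped means the button is bottomed out. I hold it briefly, then release and retreat upwards.

```bash
python3 -m creep '[[[0,0,0.5],0],[[0,0,0.5],0]]'; python3 - <<'E'
from p import *
b=ctrl.capture("scene")
H,S,V=cv2.split(cv2.cvtColor(b,cv2.COLOR_RGB2HSV));m=((H>45)&(H<80)&(S>100))[215:260,235:280];v,u=np.nonzero(m);print("green pressed",len(u),v.min()+215,v.max()+215,v.mean()+215)
E
python3 -m creep '[[[0,0,-4],0],[[0,0,-12],0],[[0,0,-40],0],[[0,0,-90],0],[[0,0,-130],0],[[0,0,-130],0]]'
```

```text
clock: 17.48
tcp_pos: [0.618, -0.0682, 0.2012]
eef_rot: [0.001, 0.057, 0.998, 0.0]
wrist_force: [-2.1, 0.0, 10.2]
finger_gap: 0.0005
gripper_force: 5.4
green pressed 55 233 240 236.96363636363637
clock: 18.27
tcp_pos: [0.6192, -0.0687, 0.3329]
eef_rot: [0.003, 0.057, 0.998, -0.0]
wrist_force: [0.4, -0.1, -0.5]
finger_gap: 0.0007
gripper_force: 0.0
```

```bash
python3 -m creep '[[[0,0,0],0],[[0,0,0],0]]' >/dev/null; python3 - <<'E'
from p import *
im,c,o=look("w10.png")
u,v=proj("wrist",o["red"],c).round().astype(int);x0,x1,y0,y1=max(0,u-60),min(640,u+60),max(0,v-50),min(480,v+50)
V=im.max(2)
P=[(a,b) for b in range(y0,y1) for a in range(x0,x1) if V[b,a]<55]
Q=np.array([back("wrist",p,.244,c)[:2]-C for p in P]);r=np.hypot(*Q.T);k=(r>.060)&(r<.070)
A=np.arctan2(Q[k,1],Q[k,0]);ar=np.arctan2(*(o["red"][:2]-C)[::-1]);print(k.sum(),"rmax",r[k].max(),"pointer-red",np.median(A-ar),np.std(A-ar))
b=ctrl.capture("scene")
H,S,V=cv2.split(cv2.cvtColor(b,cv2.COLOR_RGB2HSV));m=((H>45)&(H<80)&(S>100))[215:260,235:280];v,u=np.nonzero(m);print("green",len(u),v.min()+215,v.max()+215)
for n in("dosing_cup","sample_tin","cupping_bowl","brush"):
    d=ctrl.regions_of("scene",n)[:1]; print(n,[cen(x["region"]).round(1) for x in d])
E
```

```text
grn [319.2 233.4] 1013 [ 0.6178 -0.0677  0.222 ]
C [316.  66.]Traceback (most recent call last):
  File "<stdin>", line 3, in <module>
KeyError: 'red'
```

```bash
python3 -m creep '[[[-0,0,-30],0],[[0,40,-40],0],[[30,80,-40],0],[[30,80,-40],0],[[30,80,-40],0]]' >/dev/null; python3 - <<'E'
from p import *
im,c,o=look("w11.png")
if "red" in o:
    u,v=proj("wrist",o["red"],c).round().astype(int);x0,x1,y0,y1=max(0,u-60),min(640,u+60),max(0,v-50),min(480,v+50)
    V=im.max(2)
    P=[(a,b) for b in range(y0,y1) for a in range(x0,x1) if V[b,a]<55]
    Q=np.array([back("wrist",p,.244,c)[:2]-C for p in P]);r=np.hypot(*Q.T);k=(r>.058)&(r<.070)
    A=np.arctan2(Q[k,1],Q[k,0]);ar=np.arctan2(*(o["red"][:2]-C)[::-1]);print(k.sum(),"rmax",r[k].max(),"pointer-red",np.median(A-ar),np.std(A-ar))
b=ctrl.capture("scene")
H,S,V=cv2.split(cv2.cvtColor(b,cv2.COLOR_RGB2HSV));m=((H>45)&(H<80)&(S>100))[215:260,235:280];v,u=np.nonzero(m);print("green",len(u),v.min()+215,v.max()+215)
for n in("dosing_cup","sample_tin","cupping_bowl","brush"):
    d=ctrl.regions_of("scene",n)[:1]; print(n,[cen(x["region"]).round(1) for x in d])
print(ctrl.state()["clock"],ctrl.state()["tcp_pos"])
E
```

```text
red [270.5  40.2] 140 [ 0.4552 -0.0059  0.24  ]
grn [225.7 256.5] 812 [ 0.6178 -0.0705  0.222 ]
C [214. 116.]
93 rmax 0.06804418500368743 pointer-red -0.0036563163246081665 0.02685051347654067
green 127 229 240
dosing_cup [array([335.8, 246.6])]
sample_tin [array([366.7, 339.9])]
cupping_bowl [array([189.4, 276.1])]
brush [array([217.2, 248.4])]
19.5 [0.59727385 0.01372854 0.36977056]
```

The pointer is on red, the button is up again, and nothing else has moved. The arm is clear, so I hand in.

```bash
python3 -c "
from cell import ctrl; print(ctrl.sign_off())"
```

```text
the job is handed in; nothing more can be done
None
```

I handed the job in at about 19.5 s: the pointer stands on the red dot (within about 2 mm), the green button was pressed right down and has sprung back up, and the cup, tin, bowl and brush are where they were.

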